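Set out the sample tray

TASK

Set out the sample tray: lift the taller of the two white beakers up off its peg on the sloped drying rack and stand it mouth down in the low steel tray, and take the lidded specimen jar out of the basket and stand it upright in the same tray. Set them down rather than dropping them. Leave the shorter beaker on its peg and the strip tube where it stands.

Things in the scene. Friction and masses are not known exactly. Their poses are not given: they have to be found in the camera images.
- tall_beaker: taller white plastic beaker, a plain round cup 54 mm in outer diameter, 110 mm long, 3 mm wall, 4 mm base, about 90 g. Starts upside down over the rack's left or right peg, leaning about 35 degrees with it. Origin: centre of its open mouth; z runs along the cup to the closed base, whose outside is at z = 110 mm (so z points up when it stands mouth down)
- short_beaker: the shorter white plastic beaker, same diameter and wall, 75 mm long, upside down over the rack's other peg; to be left there. Origin and axes as for the tall one
- rack: fixed grey drying rack: board 130 x 215 mm sloping 35 degrees down to its front, top edge 115 mm high; two round pegs square to it, 42 mm diameter, 60 mm long, 120 mm apart. Origin on the table below the pegs' roots, z up, -x to its front. Roots at (0, +-60, 80) mm; pegs point up and forward along (-0.574, 0, 0.819)
- tray: fixed low steel tray 260 mm (its x) by 170 mm (its y), rim 14 mm high, wall and floor 3 mm thick; left or right of the rack. Origin: centre of its underside, so the floor is at z = 3 mm
- basket: fixed white plastic basket (open box) 180 mm (its x) by 140 mm (its y), walls 45 mm high and 4 mm thick, floor 4 mm; on the other side from the tray. Origin: centre of its underside
- jar: closed specimen jar standing in the basket: pale body 50 mm in diameter with a white lid 54 mm in diameter from 72 to 90 mm height; 90 mm high in all. Origin: centre of its underside, z up through the lid. About 100 g
- strip_tube: bystander: upright white tube for test strips, 46 mm in diameter, 120 mm high, standing beyond the rack to one side. Origin: centre of its underside
Not all that is in view belongs to the job. Leave any pink or turquoise look-alike of the tall_beaker alone.

How it is judged:
By the outcome, as a careful person would: the job done as asked, in the order asked, and still so for the second after the job is handed in, with the robot touching nothing.
It also fails if it takes over 58 s, if anything falls off the work surface, if the arm or the gripper's body presses on something with over 40 N, if the wrist force passes 120 N, or if a joint passes its speed limit or range.

ROBOT

A 6-joint arm with a two-finger parallel gripper is mounted at the origin on the work surface. World frame = base frame: x ahead of the robot, y to its left, z up, the work surface at z = 0. Lengths are in mm, angles in degrees, forces in N, time in s.
With the tool pointing down it reaches from about 300 to 850 mm from the base axis. Payload 4.2 kg.
Tool frame: the origin (TCP) lies midway between the tips of the shut fingers; the grasp point (between the pads) lies 19 mm behind it (env.grasp_offset is the distance from the TCP to the grasp point, in mm); z points along the fingers, y is the line along which they close (so a half turn about z gives the same grasp; the last joint's range is limited). The gripper opens to 91 mm and grips with 3 to 60 N. Pads are 32 mm wide; open, the fingers measure 118 mm over their backs; the gripper's body (76 mm by 178 mm) begins 60 mm behind the grasp point.
Start: joints at [73.109, 18.312, 89.639, -0, 72.044, -1.146], TCP at [156.031, 553.442, 213.976] pointing down, gripper open.
Joint ranges: [-177.97, 177.97], [-48.28, 115.42], [12.27, 149.76], [-77.06, 257.06], [2.81, 150.46], [-146.56, 146.56]. Speed limits (degrees/s): [147.25, 147.25, 180, 180, 180, 180].

INTERFACE

Orientations are given as [roll, pitch, yaw] about the fixed x, y, z axes, in that order (R = Rz(yaw) Ry(pitch) Rx(roll)).
In Python, from workcell import env, optics gives the robot as it stands. The module is installed in compiled form; this text tells all that it offers.
- The arm moves only by the tool send_rows, never from a script. Its argument "targets" is a list that holds one entry, the list of rows, each a list of 7 numbers: the turn, a rotation vector about the world's x, y, z scaled (see below), then the shift along the world's x, y, z scaled (see below), then the closure, from -1 (fully open) to 1 (shut). In form: [[[rx, ry, rz, x, y, z, gripper], ...]]. A call has 1 to 12 rows; each row shifts and turns the commanded pose from where the row before left it; what a row does not reach is not made up. The controller multiplies each number of a shift by 0.2 m and each number of a turn by pi/2 rad. A row lasts 1/10 s, in which the tool goes at most 50 mm and 8.59 degrees, less where a joint would pass 70% of its speed; a pose out of reach is approached as far as the arm can. A call with a number of a shift or a turn outside -1 to 1 is refused whole. A call with a gripper value outside its range is refused whole. The fingers move at their own pace and stop on an object; "grip_force" is the grip in N (left out, the last holds). Time passes only in rows, so rows that do not move let the fingers close. It gives the time, the measured TCP pose, the force, the opening and the grip force at its end, in the units of the state.
- env.state(): the state, without advancing time (a new reading comes with each control period).
- optics.grab_frame(name): name is "side" or "top"; returns (picture, depth): 384x512x3 uint8, red, green, blue; 384x512 float32, mm along the optical axis (not along the pixel's ray), 0 where there is no reading.
- optics.camera_info(name): a dict with "camera_matrix" (3x3 intrinsics, pixels), "R" (3x3) and "t" (3): a world point X has camera coordinates R X + t. Camera axes: x right, y down, z forward; pixel columns grow to the right and rows downward; lengths in mm; the calibration is good to about 2 mm. A picture is of the moment at which its call begins. camera_info takes no time and is no camera call.
- env.job_done(): hands the job in; it is judged then, once.
Trained networks look in the newest picture that a camera, given by its name, has taken for a name from the list of things; names that differ only in an ending like _2 or _b are one class to them, and where a whole thing is asked for, a point or a joint stands for the part that bears it (a point fixed in the world has none). Each returns a list of dicts, best first, with "conf" (0 to 1); they miss things now and then, are a little off and sometimes report something else, mostly with a low value. They report only what shows in the picture. A call takes as long as a camera call. They do not tell look-alikes from the thing itself.
- optics.silhouettes(camera, name): "mask" (384x512 bool, what is visible of it) and "at" ([column, row] in pixels, amid what is visible of it).
- optics.place_of(camera, name): "at" ([column, row] in pixels: a listed point, or the origin of a listed thing).
The state is a dict: "time_s": time; "qpos": joint angles; "qvel": joint speeds; "effort": joint torques, N m; "ee_pos": TCP position; "ee_rot": TCP orientation; "force": force on the tool from outside, world axes, zero at the start; "torque": the same for the moment, N m; "gripper_width": finger opening in mm; "gripper_force": force on a finger pad.
Only numpy, scipy, OpenCV 4.12 (cv2) and the standard library are available. Lean on these libraries where they do the work, as an engineer would, in place of code of your own. Each camera call takes 0.05 s, during which the arm holds its last target. There are 200 camera calls.

## Working session

There is one attempt and no reset: what is moved stays moved. The work goes in short steps, Python scripts to look and compute and a tool call to move; the robot and the scene stay as the last step left them, time stands still between calls to the robot, and variables do not carry over. Pictures are saved under pics/ and viewed, at most 10 in all, crops included, and the job is handed in when it is done.

Besides the shell and the picture viewer there is one more tool, called after "Request:" as name(argument=value, ...), one argument or row to a line, values as JSON. send_rows: Moves the arm, as the interface text tells. Its arguments: {"type":"object","properties":{"targets":{"type":"array"},"grip_force":{"type":"number"}},"required":["targets"]}

```bash
mkdir -p pics; cat > h.py <<'E'
import numpy as np, cv2
from workcell import env, optics
def cloud(cam,depth):
    c=optics.camera_info(cam);K=np.array(c["camera_matrix"]);R=np.array(c["R"]);t=np.array(c["t"])
    v,u=np.mgrid[0:384,0:512]
    P=np.stack([(u-K[0,2])/K[0,0]*depth,(v-K[1,2])/K[1,1]*depth,depth],-1)
    return (P-t)@R
def proj(cam,X):
    c=optics.camera_info(cam);p=(np.array(c["R"])@np.asarray(X,float)+np.array(c["t"]));q=np.array(c["camera_matrix"])@p
    return q[:2]/q[2]
E
python3 - <<'E'
from h import *
D={}
for c in("side","top"):
    p,d=optics.grab_frame(c);D[c+"p"]=p;D[c]=d
    cv2.imwrite(f"pics/{c}0.png",p[:,:,::-1])
    X=cloud(c,d)
    i=optics.camera_info(c);R=np.array(i["R"]);print(c,"cam at",(-R.T@np.array(i["t"])).round(),"f",i["camera_matrix"][0][0])
    for n in("tall_beaker","short_beaker","rack","tray","basket","jar","strip_tube"):
        for s in optics.silhouettes(c,n)[:3]:
            m=s["mask"]&(d>0)
            if m.sum()<5: continue
            Q=X[m];print(c,n,round(s["conf"],2),np.round(s["at"]),m.sum(),"med",np.median(Q,0).round(),"lo",np.percentile(Q,2,0).round(),"hi",np.percentile(Q,98,0).round())
np.savez("f0.npz",**D);print(env.state()["time_s"],env.grasp_offset)
E
```

```text
side cam at [433. 674. 652.] f 363.36618382970175
side tall_beaker 0.88 [162. 219.] 985 med [811. 147.  46.] lo [788.  74.   4.] hi [846. 185.  54.]
side tall_beaker 0.82 [256. 194.] 1114 med [594. 115. 147.] lo [554.  82.  81.] hi [646. 126. 180.]
side tall_beaker 0.73 [187. 331.] 1983 med [630. 388.  48.] lo [586. 339.  13.] hi [676. 431.  54.]
side short_beaker 0.86 [277. 169.] 566 med [578. -10. 133.] lo [551. -44.  95.] hi [630.   5. 153.]
side rack 0.58 [236. 212.] 2891 med [643.  87.  72.] lo [557. -68.   2.] hi [692. 140. 116.]
side tray 0.86 [328. 152.] 2701 med [ 477. -305.    3.] lo [ 359. -391.   -0.] hi [ 608. -220.   14.]
side basket 0.56 [315. 341.] 7004 med [420. 321.   5.] lo [348. 253.   2.] hi [522. 393.  45.]
side jar 0.57 [301. 335.] 1411 med [441. 360.  92.] lo [418. 324.  10.] hi [465. 372.  95.]
side strip_tube 0.68 [185. 250.] 1118 med [697. 247.  81.] lo [683. 184.  -1.] hi [756. 255. 121.]
top cam at [ 554.   36. 1434.] f 435.6103159768914
top tall_beaker 0.96 [236. 196.] 559 med [593.  94. 158.] lo [549.  67.  93.] hi [644. 122. 183.]
top tall_beaker 0.69 
[... 248 characters left out ...]
 58.] hi [627.   2. 156.]
top rack 0.64 [258. 187.] 1947 med [638.  33.  94.] lo [563. -76.   0.] hi [688. 140. 119.]
top rack 0.58 [365. 231.] 4276 med [ 481. -308.    4.] lo [ 357. -389.   -3.] hi [ 607. -223.   16.]
top tray 0.69 [363. 231.] 4320 med [ 481. -308.    4.] lo [ 356. -390.   -3.] hi [ 607. -223.   16.]
top tray 0.39 [273. 196.] 482 med [587. -22. 134.] lo [546. -53.  48.] hi [628.   4. 156.]
top basket 0.79 [175. 249.] 2207 med [433. 315.   5.] lo [346. 252.  -2.] hi [522. 389.  47.]
top jar 0.65 [156. 250.] 317 med [442. 340.  93.] lo [417. 320.   5.] hi [464. 369.  99.]
top strip_tube 0.77 [191. 164.] 245 med [700. 228. 119.] lo [681. 211.   3.] hi [723. 252. 125.]
0.8 18.8
```

View pics/side0.png

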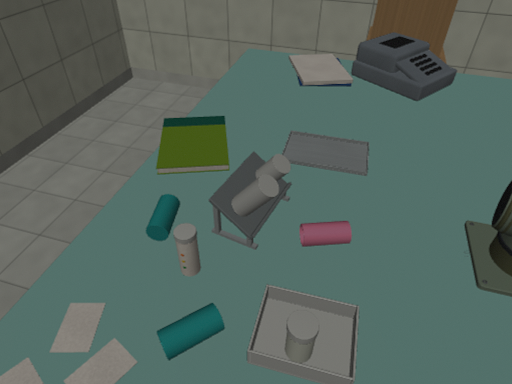

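View pics/top0.png

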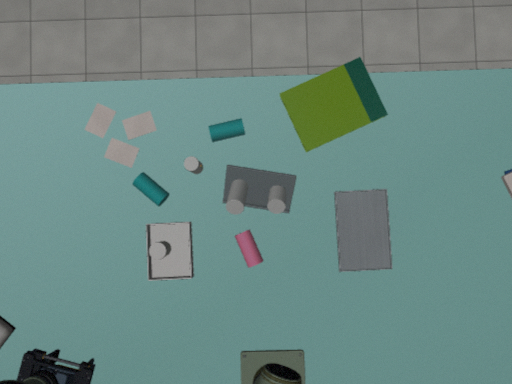

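The top picture shows candidates for the tall beaker: the white cup on the left peg (236,196), the shorter white cup on the right peg (274,196), pink one (248,248), turquoise ones (150,189) and (226,130), the strip tube (191,164) and the jar lid (157,250). My choice is the cup on the left peg, which I'll check in a crop and fit.

```bash
python3 - <<'E'
from h import *
from scipy.optimize import least_squares
Z=np.load("f0.npz");X={c:cloud(c,Z[c]) for c in("side","top")}
cr=cv2.resize(Z["sidep"][140:260,190:330,::-1],None,fx=4,fy=4,interpolation=2);cv2.imwrite("pics/crop.png",cr)
def near(cent,r):
    return {c:X[c].reshape(-1,3)[np.linalg.norm(X[c].reshape(-1,3)-cent,axis=1)<r] for c in X}
# board plane/pose
for c in X:
    P=X[c].reshape(-1,3)
    for name,i0,L in(("tall",[600,98,140],110),("short",[590,-22,125],75)):
        # params: mouth x,y,z,yaw ; tilt 35 about
        def ax(y,t): t=np.deg2rad(t);return np.array([-np.sin(t)*np.cos(y),-np.sin(t)*np.sin(y),np.cos(t)])
        Q0=P[(np.linalg.norm(P-i0,axis=1)<85)]
        p=np.array([*i0[:2],i0[2],-.05,35.]);p[:3]-=ax(p[3],35)*L/2
        for it in range(6):
            a=ax(p[3],p[4]);s=(Q0-p[:3])@a;rr=np.linalg.norm(Q0-p[:3]-np.outer(s,a),axis=1)
            tol=[20,14,10,8,6,6][it]
            side=(abs(rr-27)<tol)&(s>12)&(s<L-4); cap=(rr<24)&(abs(s-L)<tol)
            A,B=Q0[side],Q0[cap]
            def f(p):
                a=ax(p[3],p[4]);s=(A-p[:3])@a
                return np.r_[np.linalg.norm(A-p[:3]-np.outer(s,a),axis=1)-27,(B-p[:3])@a-L,(p[3]+.05)*20,(p[4]-35)*1.]
            r=least_squares(f,p,loss="soft_l1",f_scale=2);p=r.x
        print(c,name,"mouth",p[:3].round(1),"yaw",np.rad2deg(p[3]).round(1),"tilt",p[4].round(1),"n",len(A),len(B),"base",(p[:3]+L*ax(p[3],p[4])).round(1),"rms",np.sqrt(np.mean(r.fun**2)).round(2))
    m=(P[:,2]>86)&(P[:,2]<100)&(abs(P[:,0]-441)<40)&(abs(P[:,1]-344)<40)
    (cx,cy),rad=cv2.minEnclosingCircle(P[m][:,:2].astype(np.float32));print(c,"jar",np.median(P[m],0).round(1),cx,cy,rad,m.sum())
    # board points
    m=(P[:,2]>35)&(P[:,2]<118)&(P[:,0]>560)&(P[:,0]<700)&(P[:,1]>-90)&(P[:,1]<150)
    q=P[m];b=[np.zeros(0)]
    print("boardrect",cv2.minAreaRect(q[:,:2].astype(np.float32)))
    m=(P[:,2]>0)&(P[:,2]<22)&(P[:,0]>330)&(P[:,0]<630)&(P[:,1]>-410)&(P[:,1]<-200)
    q=P[m&(P[:,2]>8)];print("tray",cv2.minAreaRect(q[:,:2].astype(np.float32)),np.median(P[m],0))
E
```

```text
side tall mouth [634.1  88.2  80.4] yaw -10.6 tilt 37.5 n 697 291 base [568.3 100.5 167.6] rms 0.79
side short mouth [611.8 -29.4  80. ] yaw -10.1 tilt 37.1 n 263 209 base [567.3 -21.5 139.8] rms 0.94
side jar [441.  348.5  93.5] 441.16510009765625 346.14453125 27.224525451660156 816
boardrect ((621.80859375, 30.628707885742188), (217.18222045898438, 117.0634765625), 78.8604507446289)
tray ((484.72857666015625, -306.4173583984375), (260.07904052734375, 179.4127655029297), 1.5320911407470703) [ 474.05883461 -303.32515471    2.66953913]
top tall mouth [631.7  88.8  80.3] yaw -10.9 tilt 37.3 n 317 171 base [566.3 101.4 167.9] rms 1.52
top short mouth [609.6 -28.9  80.6] yaw -11.2 tilt 37.0 n 196 170 base [565.3 -20.2 140.4] rms 1.79
top jar [439.4 344.7  93.8] 439.07623291015625 345.4047546386719 27.00004005432129 235
boardrect ((621.0950317382812, 30.172203063964844), (214.9790802001953, 117.49211883544922), 79.40092468261719)
tray ((481.6546936035156, -311.9266052246094), (290.1206359863281, 186.77450561523438), 0.529884397983551) [ 478.76903144 -305.99786424    3.71501749]
```

View pics/crop.png

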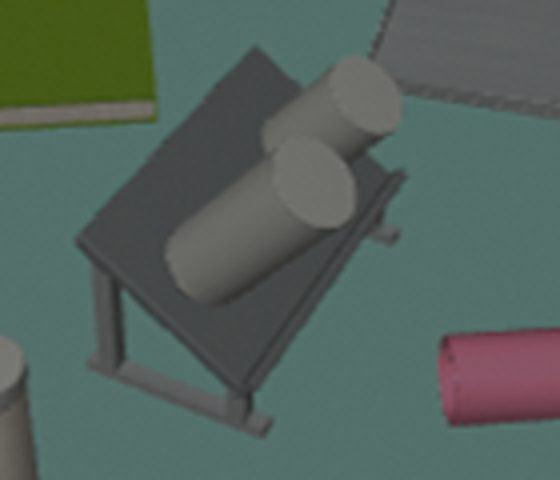

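The crop shows the long white cup on the left peg (front, crop 260,220) and the shorter one behind it (crop 330,110); the pink look-alike lies on the table at right. The choice holds, and both cameras' fits agree within about 2 mm with the mouth at z≈80.

```bash
cat >> h.py <<'E'
from scipy.spatial.transform import Rotation as Ro
import math
def down(ztool,ytool):
    z=np.array(ztool,float);z/=np.linalg.norm(z);y=np.array(ytool,float);y-=y@z*z;y/=np.linalg.norm(y)
    return [Ro.from_matrix(np.c_[np.cross(s*y,z),s*y,z]) for s in(1,-1)]
def plan(p1,Rs,mm=40,deg=8,p0=None,R0=None):
    s=env.state()
    p0=np.array(s["ee_pos"]) if p0 is None else np.array(p0,float)
    R0=Ro.from_euler("xyz",s["ee_rot"],degrees=True) if R0 is None else R0
    R=min(Rs,key=lambda R:(R*R0.inv()).magnitude()) if Rs else R0
    v=(R*R0.inv()).as_rotvec(degrees=True);d=np.array(p1)-p0
    n=max(math.ceil(np.linalg.norm(d)/mm),math.ceil(np.linalg.norm(v)/deg),1)
    print(n,"rows of",[float(x) for x in np.r_[v/90/n,d/200/n].round(4)],"d",d.round(1),"rot",v.round(1))
    return np.array(p1),R
a=np.array([-0.577,0.112,0.809]);m=np.array([633,88.5,80.])
E
python3 - <<'E'
from h import *
s=env.state();print(s["ee_pos"],s["ee_rot"],s["qpos"])
Rs=down(-a,[.191,.982,0])
p,R=plan(m+150*a,Rs)
plan(m+53*a,[R],p0=p,R0=R)
E
```

```text
[156.04166026 553.44774646 214.02567499] [1.79990526e+02 2.14203908e-04 1.64254173e+02] [ 7.31085547e+01  1.83085680e+01  8.96365966e+01 -2.60041545e-05
  7.20453588e+01 -1.14560985e+00]
15 rows of [-0.0062, -0.026, 0.0034, 0.1301, -0.1494, -0.0042] d [ 390.4 -448.1  -12.7] rot [ -8.3 -35.    4.6]
3 rows of [0.0, 0.0, 0.0, 0.0933, -0.0181, -0.1308] d [ 56.  -10.9 -78.5] rot [0. 0. 0.]
```

Request:
send_rows(
  targets=[
    [[-0.0062,-0.026,0.0034,0.13,-0.15,0,-1],[-0.0062,-0.026,0.0034,0.13,-0.15,0,-1],[-0.0062,-0.026,0.0034,0.13,-0.15,0,-1],[-0.0062,-0.026,0.0034,0.13,-0.15,0,-1],[-0.0062,-0.026,0.0034,0.13,-0.15,0,-1],[-0.0062,-0.026,0.0034,0.13,-0.15,0,-1],[-0.0062,-0.026,0.0034,0.13,-0.15,0,-1],[-0.0062,-0.026,0.0034,0.13,-0.15,0,-1],[-0.0062,-0.026,0.0034,0.13,-0.15,0,-1],[-0.0062,-0.026,0.0034,0.13,-0.15,0,-1],[-0.0062,-0.026,0.0034,0.13,-0.15,0,-1],[-0.0062,-0.026,0.0034,0.13,-0.15,0,-1]],
  ],
  grip_force=20,
)

```text
time_s: 2.0
ee_pos: [468.9, 192.3, 214.4]
ee_rot: [179.7, 29.0, 168.0]
force: [0.5, -0.4, -0.6]
gripper_width: 91.1
gripper_force: 0.0
```

Request:
send_rows(
  targets=[
    [[-0.0062,-0.026,0.0034,0.13,-0.15,-0.02,-1],[-0.0062,-0.026,0.0034,0.13,-0.15,-0.02,-1],[-0.0062,-0.026,0.0034,0.13,-0.15,-0.02,-1],[0,0,0,0,0,0,-1],[0,0,0,0,0,0,-1]],
  ],
)

```text
time_s: 2.5
ee_pos: [546.0, 102.7, 201.8]
ee_rot: [-180.0, 36.0, 168.9]
force: [-0.6, -0.0, -0.0]
gripper_width: 91.2
gripper_force: 0.0
```

```bash
python3 - <<'E'
from h import *
Rs=down(-a,[.191,.982,0])
p,R=plan(m+53*a,Rs,mm=25)
print(env.state()["ee_pos"],env.state()["qpos"].round(1),env.state()["force"])
f,d=optics.grab_frame("side");cv2.imwrite("pics/s1.png",f[:,:,::-1])
E
```

```text
4 rows of [0.0001, 0.0001, 0.0003, 0.0705, -0.0103, -0.0987] d [ 56.4  -8.2 -78.9] rot [0.  0.  0.1]
[546.0156165  102.68264594 201.79836448] [ 20.1   4.8 119.7 -38.6  29.2 -29.1] [-0.56067609 -0.03132195 -0.04121649]
```

View pics/s1.png

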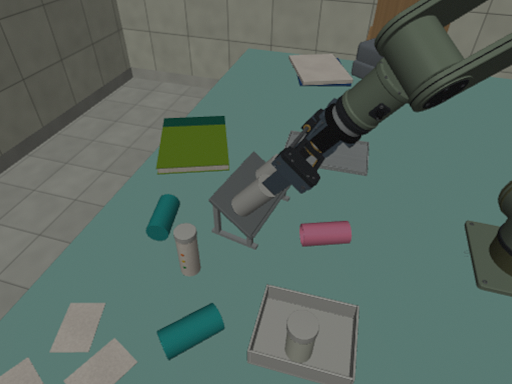

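The picture shows the gripper at about (300,170), in line with the tall beaker's axis at (255,195), with its fingers just straddling the base. I'll go in and grip.

Request:
send_rows(
  targets=[
    [[0,0,0,0.07,-0.01,-0.099,-1],[0,0,0,0.07,-0.01,-0.099,-1],[0,0,0,0.07,-0.01,-0.099,-1],[0,0,0,0.07,-0.01,-0.099,-1],[0,0,0,0,0,0,-1],[0,0,0,0,0,0,1],[0,0,0,0,0,0,1],[0,0,0,0,0,0,1],[0,0,0,0,0,0,1],[0,0,0,0,0,0,1],[0,0,0,0,0,0,1]],
  ],
  grip_force=20,
)

```text
time_s: 3.65
ee_pos: [602.2, 95.5, 123.5]
ee_rot: [180.0, 36.1, 169.0]
force: [-1.7, 0.5, 3.4]
gripper_width: 54.9
gripper_force: 19.9
```

Request:
send_rows(
  targets=[
    [[0,0,0,-0.029,0.006,0.041,1],[0,0,0,-0.058,0.011,0.081,1],[0,0,0,-0.058,0.011,0.081,1],[0,0,0,-0.058,0.011,0.081,1],[0,0,0,-0.058,0.011,0.081,1],[0,0,0,-0.058,0.011,0.081,1],[0,0,0,0,0,0,1]],
  ],
)

```text
time_s: 4.35
ee_pos: [538.1, 108.1, 214.0]
ee_rot: [179.9, 36.2, 168.9]
force: [0.2, 0.4, -0.6]
gripper_width: 54.5
gripper_force: 19.9
```

```bash
python3 - <<'E'
from h import *
f,d=optics.grab_frame("side");cv2.imwrite("pics/s2.png",f[:,:,::-1])
th=np.deg2rad(1)
Rs=down([0,0,-1],[0,1,0])
p,R=plan([440,100,280],Rs)
p2,_=plan([530,-305,280],Rs,p0=p,R0=R)
plan([530,-305,70],Rs,p0=p2,R0=R)
E
```

```text
5 rows of [0.0076, 0.0801, 0.0236, -0.0982, -0.0079, 0.0672] d [-98.2  -7.9  67.2] rot [ 3.4 36.1 10.6]
11 rows of [0.0, 0.0, 0.0, 0.0409, -0.1841, 0.0] d [  90. -405.    0.] rot [0. 0. 0.]
6 rows of [0.0, 0.0, 0.0, 0.0, 0.0, -0.175] d [   0.    0. -210.] rot [0. 0. 0.]
```

View pics/s2.png

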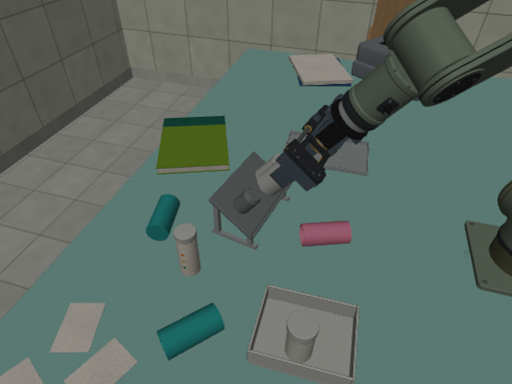

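The picture shows the beaker clear of the peg, with the peg bare at (245,202) and the beaker in the fingers at (272,183).

Request:
send_rows(
  targets=[
    [[0,0,0,-0.06,0.01,0.08,1],[0.0076,0.08,0.0236,-0.085,-0.01,0.05,1],[0.0076,0.08,0.0236,-0.085,-0.01,0.05,1],[0.0076,0.08,0.0236,-0.085,-0.01,0.05,1],[0.0076,0.08,0.0236,-0.085,-0.01,0.05,1],[0.0076,0.08,0.0236,-0.085,-0.01,0.05,1],[0,0,0,0.04,-0.09,0,1],[0,0,0,0.04,-0.18,0,1],[0,0,0,0.04,-0.18,0,1],[0,0,0,0.04,-0.18,0,1],[0,0,0,0.04,-0.18,0,1],[0,0,0,0.04,-0.18,0,1]],
  ],
)

```text
time_s: 5.6
ee_pos: [495.6, -102.8, 272.7]
ee_rot: [-179.2, 2.2, 179.1]
force: [0.6, -0.0, -0.3]
gripper_width: 54.6
gripper_force: 19.9
```

Request:
send_rows(
  targets=[
    [[0,0,0,0.04,-0.18,0,1],[0,0,0,0.04,-0.18,0,1],[0,0,0,0.04,-0.18,0,1],[0,0,0,0.04,-0.18,0,1],[0,0,0,0.04,-0.18,-0.1,1],[0,0,0,0.04,-0.09,-0.18,1],[0,0,0,0,0,-0.18,1],[0,0,0,0,0,0,1],[0,0,0,0,0,0,1]],
  ],
)

```text
time_s: 6.5
ee_pos: [543.1, -298.8, 181.3]
ee_rot: [-179.2, 2.2, 179.1]
force: [0.3, -0.1, -0.8]
gripper_width: 54.8
gripper_force: 19.9
```

```bash
python3 - <<'E'
from h import *
s=env.state();print(s["ee_pos"],s["ee_rot"],s["force"])
Rs=down([0,0,-1],[0,1,0]);plan([530,-305,85],Rs)
f,d=optics.grab_frame("side");cv2.imwrite("pics/s3.png",f[:,:,::-1])
X=cloud("side",d);e=s["ee_pos"]
P=X[(np.hypot(X[...,0]-e[0],X[...,1]-e[1])<45)&(X[...,2]<e[2]-3)&(X[...,2]>30)&(d>0)]
print(len(P),P.min(0),P.max(0),np.sort(P[:,2])[:40:5])
E
```

```text
[ 543.14034175 -298.84653902  181.33738419] [-179.24046434    2.232222    179.12433899] [ 0.2875669  -0.14902288 -0.76331689]
3 rows of [0.0029, 0.0082, 0.0033, -0.0219, -0.0103, -0.1606] d [-13.1  -6.2 -96.3] rot [0.8 2.2 0.9]
278 [ 517.89819808 -298.9193135   126.05189956] [ 571.72024817 -268.9451997   177.63375115] [126.05189956 127.55576599 128.47275751 129.15640187 130.92065725
 131.71121451 133.16522786 134.32730481]
```

View pics/s3.png

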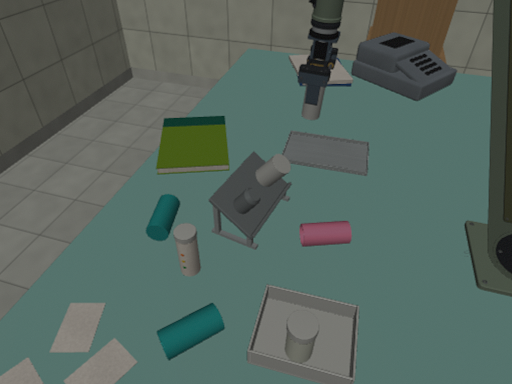

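The picture shows the beaker hanging upright over the tray, mouth at (311,118), about 55 mm below the TCP, and the short beaker still on its peg at (272,170). I'll lower it in stages.

Request:
send_rows(
  targets=[
    [[0.003,0.008,0.003,-0.015,-0.01,-0.14,1],[0.003,0.008,0.003,-0.015,-0.01,-0.14,1],[0.003,0.008,0.003,-0.01,0,-0.14,1],[0,0,0,0,0,-0.1,1],[0,0,0,0,0,-0.04,1],[0,0,0,0,0,0,1],[0,0,0,0,0,0,1]],
  ],
)

```text
time_s: 7.25
ee_pos: [536.7, -303.1, 72.4]
ee_rot: [-179.9, 0.4, 180.0]
force: [0.1, -0.6, -1.0]
gripper_width: 54.8
gripper_force: 19.9
```

Request:
send_rows(
  targets=[
    [[0,0,0,0,0,-0.01,1],[0,0,0,0,0,-0.01,1],[0,0,0,0,0,0,1]],
  ],
)

```text
time_s: 7.55
ee_pos: [535.4, -302.6, 66.7]
ee_rot: [-180.0, 0.2, 179.9]
force: [-0.5, -0.8, -2.1]
gripper_width: 54.9
gripper_force: 19.9
```

Request:
send_rows(
  targets=[
    [[0,0,0,0,0,-0.006,1],[0,0,0,0,0,-0.006,1],[0,0,0,0,0,-0.006,1],[0,0,0,0,0,0,1]],
  ],
)

```text
time_s: 7.95
ee_pos: [535.2, -302.4, 62.5]
ee_rot: [180.0, 0.2, 180.0]
force: [0.5, 0.3, -1.0]
gripper_width: 54.9
gripper_force: 19.9
```

Request:
send_rows(
  targets=[
    [[0,0,0,0,0,-0.005,1],[0,0,0,0,0,-0.005,1],[0,0,0,0,0,0,1],[0,0,0,0,0,0,1]],
  ],
)

```text
time_s: 8.35
ee_pos: [535.3, -302.5, 60.7]
ee_rot: [-180.0, 0.2, 179.9]
force: [0.5, -0.3, -0.9]
gripper_width: 54.8
gripper_force: 19.9
```

Request:
send_rows(
  targets=[
    [[0,0,0,0,0,-0.005,1],[0,0,0,0,0,-0.005,1],[0,0,0,0,0,0,1]],
  ],
)

```text
time_s: 8.65
ee_pos: [535.2, -302.5, 58.6]
ee_rot: [180.0, 0.2, 180.0]
force: [0.0, -0.9, -1.1]
gripper_width: 54.6
gripper_force: 19.9
```

Request:
send_rows(
  targets=[
    [[0,0,0,0,0,-0.005,1],[0,0,0,0,0,-0.005,1],[0,0,0,0,0,0,1]],
  ],
)

```text
time_s: 8.95
ee_pos: [535.5, -302.6, 57.0]
ee_rot: [-180.0, 0.2, 179.9]
force: [-0.3, -0.4, -0.1]
gripper_width: 55.0
gripper_force: 19.9
```

Request:
send_rows(
  targets=[
    [[0,0,0,0,0,-0.005,1],[0,0,0,0,0,0,1],[0,0,0,0,0,0,1]],
  ],
)

```text
time_s: 9.25
ee_pos: [535.9, -302.8, 56.6]
ee_rot: [-179.9, 0.3, 179.9]
force: [-0.4, 0.9, 5.1]
gripper_width: 54.9
gripper_force: 20.0
```

```bash
python3 - <<'E'
from h import *
print([env.state()["force"].round(2) if hasattr(env.state()["force"],"round") else env.state()["force"]])
E
```

```text
[array([-0.39,  0.95,  5.09])]
```

Contact at 5 N, at the height expected. Release, then retreat straight up and go to the jar.

Request:
send_rows(
  targets=[
    [[0,0,0,0,0,0,-0.3],[0,0,0,0,0,0,-0.3],[0,0,0,0,0,0,-1],[0,0,0,0,0,0,-1],[0,0,0,0,0,0.05,-1],[0,0,0,0,0,0.1,-1],[0,0,0,0,0,0.2,-1],[0,0,0,0,0,0.2,-1],[0,0,0,0,0,0.2,-1],[0,0,0,0,0,0.2,-1],[0,0,0,0,0,0.1,-1],[0,0,0,0,0,0,-1]],
  ],
)

```text
time_s: 10.45
ee_pos: [536.8, -303.4, 270.5]
ee_rot: [-179.7, 0.6, 180.0]
force: [0.3, -0.3, -0.3]
gripper_width: 90.9
gripper_force: 0.0
```

```bash
python3 - <<'E'
from h import *
f,d=optics.grab_frame("side");cv2.imwrite("pics/s4.png",f[:,:,::-1])
for c in("side",):
    X=cloud(c,d)
    P=X[(np.hypot(X[...,0]-536,X[...,1]+303)<50)&(X[...,2]>108)&(X[...,2]<120)&(d>0)];
    print(len(P),cv2.minEnclosingCircle(P[:,:2].astype(np.float32)),np.median(P,0))
Rs=down([0,0,-1],[0,1,0])
p,R=plan([440,345.5,215],Rs)
E
```

```text
145 ((535.0115356445312, -300.9683837890625), 28.241580963134766) [ 536.29967255 -297.56406439  112.20011622]
17 rows of [0.0001, 0.0002, 0.0, -0.0282, 0.1907, -0.0155] d [-95.7 648.3 -52.6] rot [0.1 0.4 0.1]
```

View pics/s4.png

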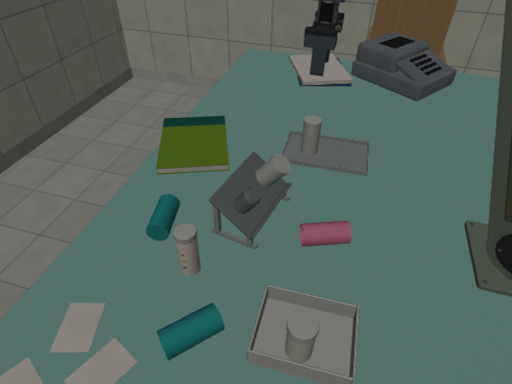

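The beaker stands mouth down in the tray at (312,135), its top at z≈113 as it should be. Next the jar, at about (440, 345.5).

Request:
send_rows(
  targets=[
    [[0,0.002,0,-0.028,0.1,0,-1],[0,0.002,0,-0.028,0.19,0,-1],[0,0,0,-0.028,0.19,0,-1],[0,0,0,-0.028,0.19,0,-1],[0,0,0,-0.028,0.19,0,-1],[0,0,0,-0.028,0.19,0,-1],[0,0,0,-0.028,0.19,0,-1],[0,0,0,-0.028,0.19,0,-1],[0,0,0,-0.028,0.19,0,-1],[0,0,0,-0.028,0.19,0,-1],[0,0,0,-0.028,0.19,0,-1],[0,0,0,-0.028,0.19,0,-1]],
  ],
)

```text
time_s: 11.7
ee_pos: [466.6, 136.7, 263.9]
ee_rot: [-179.9, -0.4, 179.9]
force: [-0.0, 0.3, -0.4]
gripper_width: 91.0
gripper_force: 0.0
```

Request:
send_rows(
  targets=[
    [[0,0,0,-0.028,0.19,0,-1],[0,0,0,-0.028,0.19,0,-1],[0,0,0,-0.028,0.19,0,-1],[0,0,0,-0.028,0.19,-0.1,-1],[0,0,0,-0.028,0.19,-0.1,-1],[0,0,0,-0.028,0.1,-0.1,-1],[0,0,0,0,0,-0.1,-1],[0,0,0,0,0,0,-1],[0,0,0,0,0,0,-1]],
  ],
)

```text
time_s: 12.6
ee_pos: [434.0, 344.9, 184.8]
ee_rot: [-179.9, -0.3, 179.9]
force: [0.0, 0.5, 0.2]
gripper_width: 91.1
gripper_force: 0.0
```

```bash
python3 - <<'E'
from h import *
Rs=down([0,0,-1],[0,1,0])
s=env.state();print(s["ee_pos"],s["ee_rot"])
p,R=plan([440,345.5,150],Rs)
f,d=optics.grab_frame("side");X=cloud("side",d)
P=X[(np.hypot(X[...,0]-440,X[...,1]-345)<45)&(X[...,2]>84)&(X[...,2]<98)&(d>0)];
print(len(P),cv2.minEnclosingCircle(P[:,:2].astype(np.float32)),np.median(P,0))
E
```

```text
[433.99405088 344.89299197 184.78928726] [-179.88753193   -0.28348278  179.94581077]
1 rows of [0.0012, -0.0032, 0.0006, 0.03, 0.003, -0.1739] d [  6.    0.6 -34.8] rot [ 0.1 -0.3  0.1]
568 ((441.462890625, 346.3712158203125), 26.83945655822754) [442.42950204 356.01856922  93.45037425]
```

Request:
send_rows(
  targets=[
    [[0,-0.003,0,0.032,0.004,-0.1,-1],[0,0,0,0,0,-0.15,-1],[0,0,0,0,0,-0.15,-1],[0,0,0,0,0,-0.15,-1],[0,0,0,0,0,-0.04,-1],[0,0,0,0,0,0,-1],[0,0,0,0,0,0,1],[0,0,0,0,0,0,1],[0,0,0,0,0,0,1],[0,0,0,0,0,0,1],[0,0,0,0,0,0,1],[0,0,0,0,0,0,1]],
  ],
  grip_force=20,
)

```text
time_s: 13.85
ee_pos: [441.1, 346.3, 68.2]
ee_rot: [180.0, 0.1, 180.0]
force: [0.4, -0.6, 2.5]
gripper_width: 53.3
gripper_force: 20.0
```

Request:
send_rows(
  targets=[
    [[0,0,0,0,0,0.05,1],[0,0,0,0,0,0.1,1],[0,0,0,0,0,0.15,1],[0,0,0,0,0,0.15,1],[0,0,0,0,0,0.15,1],[0,0,0,0,0,0.15,1],[0,0,0,0,0,0.15,1],[0,0,0,0,0,0.1,1],[0,0,0,0,0,0,1]],
  ],
)

```text
time_s: 14.75
ee_pos: [442.1, 347.2, 271.4]
ee_rot: [179.8, 0.4, 179.9]
force: [0.9, 0.2, -1.4]
gripper_width: 53.3
gripper_force: 20.0
```

```bash
python3 - <<'E'
from h import *
Rs=down([0,0,-1],[0,1,0])
s=env.state();print(s["ee_pos"],s["ee_rot"])
p,R=plan([430,-305,260],Rs)
f,d=optics.grab_frame("side");cv2.imwrite("pics/s5.png",f[:,:,::-1])
E
```

```text
[442.10150307 347.21168334 271.40671613] [179.76106825   0.43157459 179.94719648]
17 rows of [-0.0002, 0.0003, 0.0, -0.0036, -0.1918, -0.0034] d [ -12.1 -652.2  -11.4] rot [-0.2  0.4  0.1]
```

View pics/s5.png

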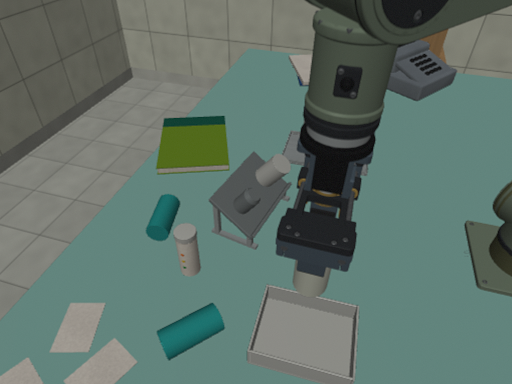

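The picture shows the basket empty and the jar hanging upright in the fingers at (311,280). Its underside is about 64 mm below the TCP, so it should touch down at TCP z≈67.

Request:
send_rows(
  targets=[
    [[-0.002,0.004,0,-0.004,-0.1,0,1],[0,0,0,-0.004,-0.19,0,1],[0,0,0,-0.004,-0.19,0,1],[0,0,0,-0.004,-0.19,0,1],[0,0,0,-0.004,-0.19,0,1],[0,0,0,-0.004,-0.19,0,1],[0,0,0,-0.004,-0.19,0,1],[0,0,0,-0.004,-0.19,0,1],[0,0,0,-0.004,-0.19,0,1],[0,0,0,-0.004,-0.19,0,1],[0,0,0,-0.004,-0.19,0,1],[0,0,0,-0.004,-0.19,0,1]],
  ],
)

```text
time_s: 16.0
ee_pos: [429.2, -93.6, 266.1]
ee_rot: [-179.8, -0.5, 179.9]
force: [1.5, -0.4, -0.8]
gripper_width: 53.5
gripper_force: 20.0
```

Request:
send_rows(
  targets=[
    [[0,0,0,-0.004,-0.19,0,1],[0,0,0,-0.004,-0.19,0,1],[0,0,0,-0.004,-0.19,0,1],[0,0,0,-0.004,-0.19,0,1],[0,0,0,-0.004,-0.19,0,1],[0,0,0,0,-0.1,-0.1,1],[0,0,0,0,-0.02,-0.15,1],[0,0,0,0,0,-0.15,1],[0,0,0,0,0,0,1],[0,0,0,0,0,0,1]],
  ],
)

```text
time_s: 17.0
ee_pos: [426.2, -305.5, 187.1]
ee_rot: [-179.9, -0.4, 179.9]
force: [0.8, 0.0, -0.1]
gripper_width: 53.7
gripper_force: 20.0
```

```bash
python3 - <<'E'
from h import *
Rs=down([0,0,-1],[0,1,0])
s=env.state();print(s["ee_pos"],s["ee_rot"],s["force"])
p,R=plan([430,-305,80],Rs)
E
```

```text
[ 426.21124951 -305.5448925   187.12055074] [-179.89552636   -0.39145189  179.93294374] [ 0.78285194  0.01139815 -0.10679326]
3 rows of [0.0004, -0.0015, 0.0002, 0.0063, 0.0009, -0.1785] d [   3.8    0.5 -107.1] rot [ 0.1 -0.4  0.1]
```

Request:
send_rows(
  targets=[
    [[0,-0.004,0,0.02,0,-0.12,1],[0,0,0,0,0,-0.15,1],[0,0,0,0,0,-0.15,1],[0,0,0,0,0,-0.1,1],[0,0,0,0,0,-0.03,1],[0,0,0,0,0,0,1],[0,0,0,0,0,0,1]],
  ],
)

```text
time_s: 17.7
ee_pos: [432.5, -306.5, 79.5]
ee_rot: [-179.7, 0.3, 180.0]
force: [-0.8, 0.8, -0.9]
gripper_width: 53.5
gripper_force: 20.0
```

Request:
send_rows(
  targets=[
    [[0,0,0,0,0,-0.006,1],[0,0,0,0,0,-0.006,1],[0,0,0,0,0,-0.005,1],[0,0,0,0,0,0,1]],
  ],
)

```text
time_s: 18.1
ee_pos: [431.3, -305.7, 74.4]
ee_rot: [-179.8, 0.1, 179.9]
force: [0.8, -0.1, -1.7]
gripper_width: 53.8
gripper_force: 20.0
```

Request:
send_rows(
  targets=[
    [[0,0,0,0,0,-0.008,1],[0,0,0,0,0,-0.008,1],[0,0,0,0,0,-0.008,1],[0,0,0,0,0,0,1]],
  ],
)

```text
time_s: 18.5
ee_pos: [431.2, -305.6, 69.2]
ee_rot: [-179.8, 0.1, 179.9]
force: [-0.1, 0.9, -1.3]
gripper_width: 53.7
gripper_force: 20.0
```

Request:
send_rows(
  targets=[
    [[0,0,0,0,0,-0.005,1],[0,0,0,0,0,0,1],[0,0,0,0,0,0,1]],
  ],
)

```text
time_s: 18.8
ee_pos: [431.4, -305.7, 68.6]
ee_rot: [-179.8, 0.1, 180.0]
force: [0.0, 0.5, 0.4]
gripper_width: 53.4
gripper_force: 20.0
```

Request:
send_rows(
  targets=[
    [[0,0,0,0,0,-0.005,1],[0,0,0,0,0,0,1],[0,0,0,0,0,0,1]],
  ],
)

```text
time_s: 19.1
ee_pos: [431.4, -305.7, 67.6]
ee_rot: [-179.8, 0.1, 179.9]
force: [-0.3, -0.3, -0.5]
gripper_width: 53.6
gripper_force: 20.0
```

Request:
send_rows(
  targets=[
    [[0,0,0,0,0,-0.005,1],[0,0,0,0,0,0,1],[0,0,0,0,0,0,1]],
  ],
)

```text
time_s: 19.4
ee_pos: [431.7, -305.9, 67.2]
ee_rot: [-179.8, 0.2, 179.9]
force: [-0.9, 1.1, 4.7]
gripper_width: 53.6
gripper_force: 20.0
```

Contact at 4.7 N, at the height expected. Release and retreat.

Request:
send_rows(
  targets=[
    [[0,0,0,0,0,0,-0.3],[0,0,0,0,0,0,-0.3],[0,0,0,0,0,0,-1],[0,0,0,0,0,0,-1],[0,0,0,0,0,0.05,-1],[0,0,0,0,0,0.1,-1],[0,0,0,0,0,0.2,-1],[0,0,0,0,0,0.2,-1],[0,0,0,0,0,0.2,-1],[0,0,0,0,0,0.2,-1],[0,0,0,0,0,0.1,-1],[0,0,0,0,0,0,-1]],
  ],
)

```text
time_s: 20.6
ee_pos: [432.6, -306.7, 280.7]
ee_rot: [-179.5, 0.5, 180.0]
force: [1.0, -0.2, -0.3]
gripper_width: 91.2
gripper_force: 0.0
```

```bash
python3 - <<'E'
from h import *
f,d=optics.grab_frame("side");cv2.imwrite("pics/s6.png",f[:,:,::-1]);X=cloud("side",d)
for x,y,z in((431,-306,93),(536,-303,113)):
    P=X[(np.hypot(X[...,0]-x,X[...,1]-y)<45)&(abs(X[...,2]-z)<6)&(d>0)]
    print(len(P),cv2.minEnclosingCircle(P[:,:2].astype(np.float32)),np.median(P,0))
E
```

```text
152 ((432.6983642578125, -304.23895263671875), 28.238399505615234) [ 431.85835435 -301.13979767   92.15877665]
148 ((536.829833984375, -300.5908203125), 27.84347152709961) [ 536.84542926 -297.0981989   112.36921221]
```

View pics/s6.png

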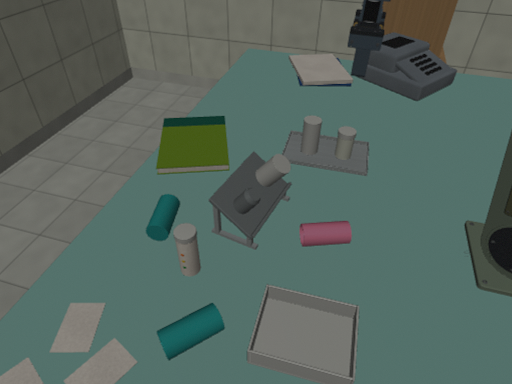

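The beaker (312,135) and the jar (345,143) both stand in the tray. The short beaker (272,170) and strip tube (187,250) are undisturbed, and the gripper is clear.

```bash
python3 -c "
from workcell import env
print(env.job_done())"
```

```text
the job is handed in; nothing more can be done
None
```

The job is handed in at about 21 s: the tall beaker stands mouth down and the jar upright in the tray, with the short beaker and strip tube left where they were; the hand-in returned no verdict.

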